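# Start a screen exposure

### The job

Start exposing the screen that lies in the exposure unit: lower the lid gently until it is fully shut, push the sliding catch fully home over the lid's tongue, and only then press the start key (the larger, middle key of the row) right down with light fingertips and withdraw. Only push and press: leave the two small keys, the dial and everything else on the table as they are.

Things in the scene. Friction and masses are not known exactly. Their poses are not given: they have to be found in the camera images.
- exposer: screen exposure unit, flat grey box 240 deep (x) x 200 wide (y) mm, fixed. Origin: centre of its underside; x from its front (control deck) to its rear (hinge), z up, +y left seen from the front. Front looks roughly to the robot's right. Deck: front 80 mm, top at z 70; on it from left to right: black dial, sliding catch, row of three grey round keys. Behind it the well with the screen, under the lid.
- lid (a joint): lid angle, rad: 0 fully shut, grows as it opens upward, stop 1.15. Stiff plate 164 long (x) x 200 x 16 mm; hinge line along the unit's y at unit x = +121, z = 72 mm. Friction hinge: stays where it is left; 2 to 3 N at the free edge push it down. From the middle of its free edge a steel tongue (22 wide, 4 thick) sticks out 21 mm in line with the catch, which locks the shut lid once home.
- lid_press (a point): point on the lid's upper face where it can be pushed down: 150 mm from the hinge line, 50 mm right of the lid's middle (unit y = -50), 17 mm above the lid's lower face; the lid's face is clear around it. 89 mm above the table when the lid is shut. x along the lid toward the hinge, y as the unit's, z out of the upper face.
- catch (a joint): travel of the sliding catch in m: 0 drawn back to the front, 0.022 fully home (its steel plate then covers the tongue of the shut lid). Stays where it is left; takes about 1.5 to 2 N to push. It slides along the unit's x, rearward to close.
- catch_knob (a point): centre of the top of the catch's black knob, 110 mm above the table. Knob 24 mm wide (y), 12 thick along the sliding direction (x), 27 high (83 to 110 mm above the table), on a steel plate between two low rails (tops 80 mm above the table). Axes as the unit's. Push rearward on the knob's front face, 6 mm in front of this point; free space lies in front of it.
- key_start (a joint): travel of the start key in m: 0 up, 0.004 fully down; a spring returns it. Fully down takes about 4.5 N.
- key_start_top (a point): centre of the top of the start key, 78 mm above the table: the larger key (22 mm across), the middle one of the row of three; it stands 8 mm out of the deck. The neighbours' centres are 31 mm away on either side along the unit's y.
- key_stop (a joint): travel of the small key (16 mm across) to the left of the start key, between it and the catch; same spring and height; to be left alone.
- key_stop_top (a point): centre of the top of that small left key.
- key_lamp (a joint): travel of the small key (16 mm across) to the right of the start key, at the right end of the row; to be left alone.
- key_lamp_top (a point): centre of the top of that small right key.
- dial (a joint): angle of the black exposure-time dial (30 mm across, 16 mm high, at the left end of the deck, unit's x = -85, y = +70 mm), rad; turns easily; to be left as it is set.
- ink_jar_madder: the short closed screw-lid ink jar, 68 mm across and 63 mm tall; loose, stands on the table to the right of the unit and is to be left alone. Origin: centre of its underside; z up.
- ink_jar_black: the taller closed screw-lid ink jar, 74 mm across and 85 mm tall; loose, stands on the table to the right of the unit and is to be left alone. Origin: centre of its underside; z up.
- marker_a: a felt marker lying on its side, 136 mm long and 17 mm thick; loose, stands on the table to the right of the unit and is to be left alone. Origin: centre of its underside; z up.
- blue_tape: a roll of adhesive tape lying flat, 105 mm across and 24 mm high; loose, stands on the table to the right of the unit and is to be left alone. Origin: centre of its underside; z up.
- spring_clamp_a: a spring clamp lying flat, 111 x 40 mm and 24 mm high; loose, stands on the table to the right of the unit and is to be left alone. Origin: centre of its underside; z up.
- squeegee_b: a wooden squeegee lying flat, 180 x 99 mm and 25 mm high; loose, stands on the table to the right of the unit and is to be left alone. Origin: centre of its underside; z up.
- dial_rim (a point): end of the white pointer line on the dial's top, 13 mm from the dial's axis.

How it is judged:
By the outcome, as a careful person would: the job done as asked, in the order asked, and still so for the second after the job is handed in, with the robot touching nothing.
It also fails if it takes over 58 s, if anything falls off the work surface, if the arm or the gripper's body presses on something with over 40 N, if the wrist force passes 120 N, or if a joint passes its speed limit or range.

### The arm

A 6-joint arm with a two-finger parallel gripper is mounted at the origin on the work surface; the furniture and walls round the work are solid. World frame = base frame: x ahead of the robot, y to its left, z up, the work surface at z = 0. Lengths are in m, angles in rad, forces in N, time in s.
With the tool pointing down it reaches from about 0.4 to 0.825 m from the base axis. Payload 7 kg.
Tool frame: the origin (TCP) lies between the finger pads; the fingertips stand 8 mm ahead of it and the grasp point (between the pads) lies 11 mm behind it (r.tip_extent is the distance from the TCP to the fingertips, in m); z points along the fingers, y is the line along which they close (so a half turn about z gives the same grasp; the last joint's range is limited). The gripper opens to 85 mm and grips with 20 to 120 N. Pads are 22 mm wide; open, the fingers measure 114 mm over their backs; the gripper's body (76 mm by 85 mm) begins 54 mm behind the grasp point. The pads swing forward as they close: fully open they stand 13 mm farther back than shut.
Start: joints at [-1.004, 0.359, 0.012, 0, -1.224, -0.288], TCP at [0.186, -0.649, 0.206] pointing down, gripper open.
Joint ranges: [-3.07, 3.07], [-1.43, 2.12], [-1.02, 1.25], [-3.03, 1.67], [-3.05, -0], [-3.03, 3.03]. Speed limits (rad/s): [2.39, 2.39, 3.01, 3.14, 3.14, 3.14].

### API

Orientations are given as a unit quaternion [x, y, z, w].
In Python, from cell import r, eyes gives the robot as it stands.
- The arm moves only by the tool apply_moves, never from a script. Its argument "series" is a list that holds one entry, the list of rows, each a list of 4 numbers: the shift along the world's x, y, z in mm, then the turn about the world's z in degrees. In form: [[[x, y, z, twist], ...]]. A call has 1 to 20 rows; each row shifts and turns the commanded pose from where the row before left it; what a row does not reach is not made up. A row lasts 1/12 s, in which the tool goes at most 41.7 mm and 7.16 degrees, less where a joint would pass 70% of its speed; a pose out of reach is approached as far as the arm can. A call is refused whole if a number of a shift passes 41.7 or a number of a turn 7.16, either way. A call with a gripper value outside its range is refused whole. "hand" is the closure, from 0 (fully open) to 1 (shut), set as the call begins (left out, the last holds). The fingers move at their own pace and stop on an object; the grip force is fixed at half the most. Time passes only in rows, so rows that do not move let the fingers close. It gives the time, the measured TCP pose, the force, the opening and the grip force at its end, in the units of the state.
- r.get_obs(): the state, without advancing time (a new reading comes with each control period).
- eyes.camera(name): name is "scene" or "top" or "wrist"; returns (picture, depth): 420x560x3 uint8, red, green, blue; 420x560 float32, m along the optical axis (not along the pixel's ray), 0 where there is no reading.
- eyes.camera_info(name): a dict with "fx", "fy", "cx", "cy" (pixels), "dist_coeffs" ([k1, k2, p1, p2, k3] as OpenCV has them; the pictures are not rectified), "R" (3x3) and "t" (3): a world point X has camera coordinates R X + t. Camera axes: x right, y down, z forward; pixel columns grow to the right and rows downward; lengths in m; the calibration is good to about 2 mm. A picture is of the moment at which its call begins: read the wrist's pose just before it. camera_info takes no time and is no camera call; for the wrist camera it gives the pose at the moment of the call.
- r.job_done(): hands the job in; it is judged then, once.
The state is a dict: "time_s": time; "joint_pos": joint angles; "dq": joint speeds; "joint_torque": joint torques, N m; "ee_pos": TCP position; "tcp_rot": TCP orientation; "wrist_force": force on the tool from outside, world axes, zero at the start; "wrist_torque": the same for the moment, N m; "width": opening from 0.0 (shut) to 1.0 (fully open); "finger_force": force on a finger pad.
Only numpy, scipy, OpenCV 4.12 (cv2) and the standard library are available. Lean on these libraries where they do the work, as an engineer would, in place of code of your own. Each camera call takes 0.05 s, during which the arm holds its last target. There are 200 camera calls.

## Working session

There is one attempt and no reset: what is moved stays moved. The work goes in short steps, Python scripts to look and compute and a tool call to move; the robot and the scene stay as the last step left them, time stands still between calls to the robot, and variables do not carry over. Pictures are saved under pics/ and viewed, at most 10 in all, crops included, and the job is handed in when it is done.

Besides the shell and the picture viewer there is one more tool, called after "Call:" as a command line: name --argument value ..., lists and objects as JSON in quotes. apply_moves: Moves the arm, as the interface text tells. Its arguments: {"type":"object","properties":{"series":{"type":"array","items":{"type":"array","items":{"type":"array","items":{"type":"number"}}}},"hand":{"type":"number"}},"required":["series"]}

```bash
mkdir -p pics; ls
python3 - <<'E'
from cell import r, eyes
import cv2, numpy as np
o=r.get_obs(); print(o['time_s'],o['ee_pos'],o['tcp_rot'],o['wrist_force'],o['width'])
for n in ['scene','top']:
    p,d=eyes.camera(n); cv2.imwrite(f'pics/{n}0.png',p[:,:,::-1]); np.savez(f'{n}0.npz',p=p,d=d)
    i=eyes.camera_info(n); print(n,i)
E
```

```text
pics
0.0 [ 0.18557749 -0.64840773  0.20485085] [-1.38883688e-01  9.90308320e-01  8.46490540e-04 -1.91246076e-04] [-0.23828165 -0.2622878   0.80866491] 0.999197749523767
scene {'fx': 500.0718613719652, 'fy': 500.0718613719652, 'cx': 278.62891206270683, 'cy': 209.39052463691473, 'dist_coeffs': array([-0.10623077,  0.        ,  0.        ,  0.        ,  0.        ]), 'R': array([[-0.79036493, -0.61232172,  0.01963131],
       [-0.41194268,  0.50745793, -0.7568287 ],
       [ 0.45346059, -0.60625784, -0.6533184 ]]), 't': array([0.38362427, 0.18815654, 1.57523221])}
top {'fx': 441.3189417553686, 'fy': 441.3189417553686, 'cx': 285.73843782471835, 'cy': 210.23714425176496, 'dist_coeffs': array([-0.076573,  0.      ,  0.      ,  0.      ,  0.      ]), 'R': array([[-0.00731748, -0.99992086, -0.01023365],
       [-0.99667456,  0.00812353, -0.08107913],
       [ 0.08115585,  0.00960632, -0.99665513]]), 't': array([0.10950456, 0.42962149, 1.24830593])}
```

View pics/scene0.png

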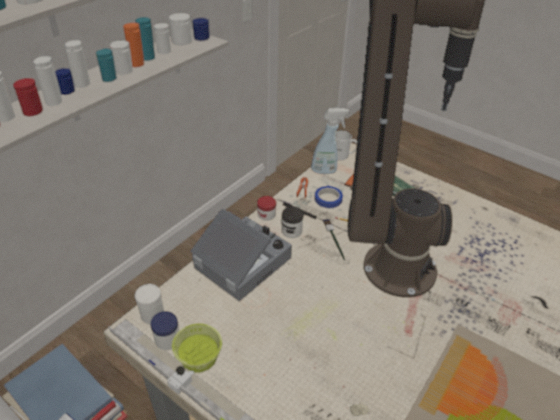

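View pics/top0.png

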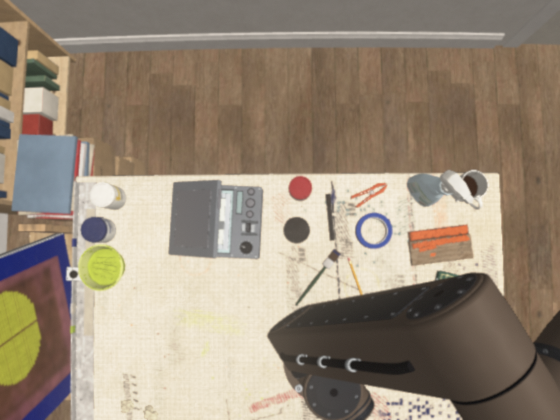

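Scene: the unit is left of the arm's far side, with the lid about half open. In the top view it spans about (170-262, 180-258), dial about (246,247), catch about (250,228), keys about (250,190-212). I'll enlarge that region.

```bash
cat > h.py <<'E'
import numpy as np, cv2
from cell import r, eyes
def cam(n):
    p,d=eyes.camera(n); i=eyes.camera_info(n)
    return p,d,i
def K(i): return np.array([[i['fx'],0,i['cx']],[0,i['fy'],i['cy']],[0,0,1.]])
def ray(i,uv):
    q=cv2.undistortPoints(np.array(uv,float).reshape(-1,1,2),K(i),np.array(i['dist_coeffs'])).reshape(-1,2)
    q=np.c_[q,np.ones(len(q))]; R=np.array(i['R']); return -R.T@i['t'], q@R
def plane(i,uv,z):
    c,v=ray(i,uv); return c+v*((z-c[2])/v[:,2])[:,None]
def cloud(i,d):
    v,u=np.mgrid[:d.shape[0],:d.shape[1]]; uv=np.c_[u.ravel(),v.ravel()]
    c,w=ray(i,uv); return (c+w*d.ravel()[:,None]).reshape(d.shape+(3,))
def proj(i,X):
    return cv2.projectPoints(np.array(X,float).reshape(-1,1,3),cv2.Rodrigues(np.array(i['R']))[0],np.array(i['t']),K(i),np.array(i['dist_coeffs']))[0].reshape(-1,2)
E
python3 - <<'E'
from h import *
f=np.load('top0.npz');p,d=f['p'],f['d'];i=eyes.camera_info('top')
c=cv2.resize(p[172:266,162:272],None,fx=7,fy=6.3,interpolation=cv2.INTER_CUBIC)
cv2.imwrite('pics/topc.png',cv2.resize(p[172:266,162:272],None,fx=6,fy=6,interpolation=cv2.INTER_CUBIC)[:,:,::-1])
P=cloud(i,d)
for uv in [(175,220),(195,220),(212,220),(225,220),(260,220),(250,228),(246,247),(280,210),(255,203)]:
    print(uv,P[uv[1],uv[0]].round(4))
E
```

```text
(175, 220) [0.3997 0.4041 0.1011]
(195, 220) [0.3974 0.3427 0.1334]
(212, 220) [0.395  0.2919 0.167 ]
(225, 220) [0.4011 0.2745 0.0611]
(260, 220) [0.4004 0.1773 0.0605]
(250, 228) [0.3772 0.2024 0.09  ]
(246, 247) [0.3261 0.2137 0.0857]
(280, 210) [0.4324 0.1229 0.0045]
(255, 203) [0.4471 0.1904 0.0688]
```

View pics/topc.png

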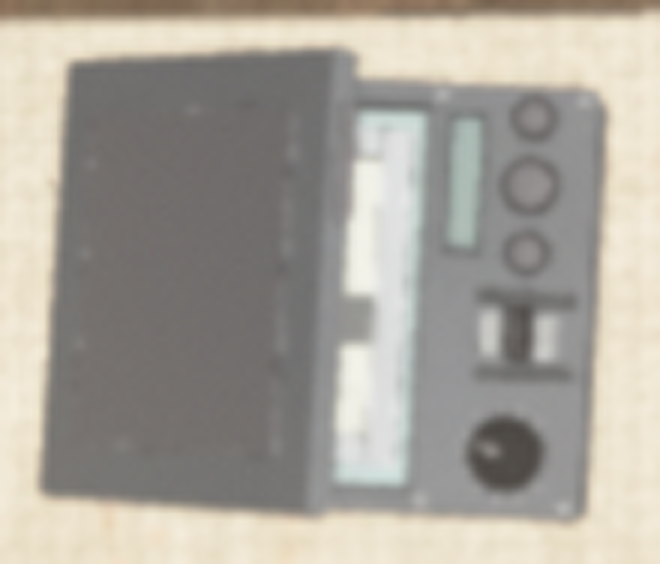

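In the crop: lamp key (535,118), start key (529,186), stop key (526,252), knob (517,333), dial (505,454). The lid is open, with its free edge at x≈335 and the tongue at (360,320).

Run:
```python
from h import *
f=np.load('top0.npz');i=eyes.camera_info('top')
c=np.array([(535,118),(529,186),(526,252),(517,333),(505,454)])/6+[162,172]-.42
for uv,z,n in zip(c,[.078,.078,.078,.110,.086],['lamp','start','stop','knob','dial']): print(n,plane(i,[uv],z)[0].round(4))
P=cloud(i,f['d'])
dial=plane(i,[c[4]],.086)[0]; st=plane(i,[c[1]],.078)[0]; lp=plane(i,[c[0]],.078)[0]
v=dial-lp; print('unit +y angle', np.degrees(np.arctan2(v[1],v[0])))
# deck front corners at z .07 and lid plane
q=np.array([(605,100),(582,518)])/6+[162,172]-.42
print('front corners',plane(i,q,.07).round(4))
L=P[190:245,178:210].reshape(-1,3); m=L.mean(0); n=np.linalg.svd(L-m)[2][2]; n*=np.sign(n[2]); print('lid n',n,'angle',np.arccos(n[2]), 'front dir deg',np.degrees(np.arctan2(n[1],n[0])))
q=np.array([(345,52),(318,515)])/6+[162,172]-.42
for uv in [(213,200),(213,215),(211,235),(212,250)]: print(P[uv[1],uv[0]].round(4))
```

```text
lamp [0.4787 0.2013 0.078 ]
start [0.4474 0.2041 0.078 ]
stop [0.4172 0.2055 0.078 ]
knob [0.3789 0.2065 0.11  ]
dial [0.3255 0.2143 0.086 ]
unit +y angle 175.1526988473232
front corners [[0.4878 0.1697 0.07  ]
 [0.2961 0.1808 0.07  ]]
lid n [-0.0045987   0.96104326  0.27635975] angle 1.290792057713707 front dir deg 90.27416459484039
[0.4456 0.2891 0.1706]
[0.4077 0.2895 0.1664]
[0.357  0.294  0.1686]
[0.3192 0.2908 0.1711]
```

Run:
```python
from h import *
f=np.load('top0.npz');i=eyes.camera_info('top');P=cloud(i,f['d'])
g=P[150:290,270:500].reshape(-1,3); g=g[(g[:,2]>.03)&(g[:,2]<.5)]
for y in np.arange(-.6,.2,.05):
    s=g[(g[:,1]>=y)&(g[:,1]<y+.05)&(g[:,0]>.28)]
    if len(s): 
        k=s[s[:,2]>.1]; print(round(y,2),len(s),'zmax',s[:,2].max().round(3),'x of >.1:',(k[:,0].min().round(3),k[:,0].max().round(3)) if len(k) else '')
```

```text
-0.45 580 zmax 0.101 x of >.1: (np.float64(0.456), np.float64(0.527))
-0.4 36 zmax 0.102 x of >.1: (np.float64(0.508), np.float64(0.524))
-0.35 268 zmax 0.279 x of >.1: (np.float64(0.423), np.float64(0.487))
-0.3 1206 zmax 0.279 x of >.1: (np.float64(0.44), np.float64(0.519))
-0.25 84 zmax 0.096 x of >.1: 
-0.2 8 zmax 0.032 x of >.1: 
-0.15 5 zmax 0.032 x of >.1: 
-0.1 1 zmax 0.031 x of >.1: 
0.0 123 zmax 0.092 x of >.1: 
0.05 831 zmax 0.093 x of >.1: 
0.1 74 zmax 0.09 x of >.1:
```

Call:
apply_moves --series '[[[11,25,17,-2],[11,25,17,-2],[11,25,17,-2],[11,25,17,-2],[11,25,17,-2],[11,25,17,-2],[11,25,17,-2],[11,25,17,-2],[11,25,17,-2],[11,25,17,-2],[16,28,0,0],[16,28,0,0],[16,28,0,0],[16,28,0,0],[16,28,0,0],[16,28,0,0],[16,28,0,0],[16,28,0,0],[16,28,0,0],[16,28,0,0]]]' --hand 1

```text
time_s: 1.77
ee_pos: [0.456, -0.1173, 0.3758]
tcp_rot: [0.035, 0.999, 0.0, 0.0]
wrist_force: [0.4, -0.7, 0.1]
width: -0.003
finger_force: 0.0
```

Call:
apply_moves --series '[[[-1,26,0,0],[-1,26,0,0],[-1,26,0,0],[-1,26,0,0],[-1,26,0,0],[-1,26,0,0],[-1,26,0,0],[-1,26,0,0],[-1,26,0,0],[-1,26,0,0],[-1,26,0,0],[0,0,0,0],[0,0,0,0],[0,0,0,0]]]'

```text
time_s: 2.93
ee_pos: [0.4445, 0.1669, 0.3756]
tcp_rot: [0.035, 0.999, -0.0, -0.0]
wrist_force: [0.2, 0.3, 0.2]
width: -0.002
finger_force: 0.0
```

Run:
```python
from h import *
o=r.get_obs(); print(o['ee_pos'],o['tcp_rot'],o['wrist_force'])
p,d,i=cam('wrist'); np.savez('w1.npz',p=p,d=d,**{k:np.array(v) for k,v in i.items()})
cv2.imwrite('pics/w1.png',p[:,:,::-1]); print(-np.array(i['R']).T@i['t'],i['R'])
```

```text
[0.44454517 0.16690944 0.37555709] [ 3.48077082e-02  9.99393964e-01 -2.68082251e-04 -2.39044382e-04] [0.15059529 0.25706514 0.19138726]
[0.36831637 0.17143387 0.54307002] [[ 6.97576824e-02  9.97563541e-01 -9.20686168e-04]
 [ 9.51158553e-01 -6.62343943e-02  3.01513534e-01]
 [ 3.00717928e-01 -2.19086039e-02 -9.53461452e-01]]
```

View pics/w1.png

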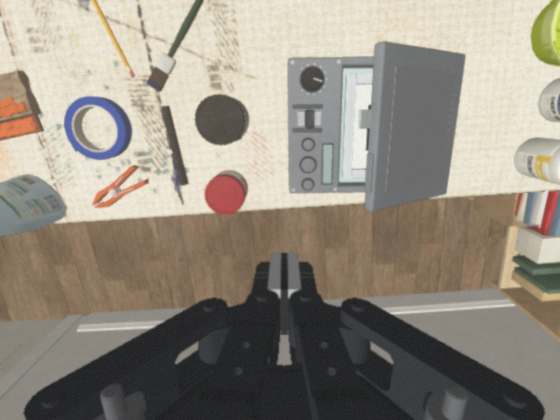

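Wrist view: lamp (308,184), start (308,165), stop (308,145), knob (309,119), dial (313,79), lid edge at col 375-ish, tongue at (364,119). The unit is nearly aligned with the tool.

Run:
```python
from h import *
i=dict(np.load('w1.npz'));
for n,uv,z in [('lamp',(308,184),.078),('start',(308,165),.078),('stop',(308,145),.078),('knob',(309,119),.11),('dial',(313,79),.086),('fc1',(290,192),.07),('fc2',(289,58),.07)]: print(n,plane(i,[uv],z)[0].round(4))
P=cloud(i,i['d'])
for row in (100,150,180):
  for u in (378,390,405,420,435,448): print((u,row),P[row,u].round(3))
x=slice(60,190)
# lid angle: slope dz/dy on several columns
A=P[70:180,390:440].reshape(-1,3); c=np.linalg.lstsq(np.c_[A[:,:2],np.ones(len(A))],A[:,2],rcond=None)[0]; print(c,np.arctan(np.hypot(*c[:2])),np.degrees(np.arctan2(-c[1],-c[0])))
```

```text
lamp [0.4767 0.2011 0.078 ]
start [0.447  0.2024 0.078 ]
stop [0.4169 0.2039 0.078 ]
knob [0.3788 0.2046 0.11  ]
dial [0.3262 0.2145 0.086 ]
fc1 [0.4896 0.1723 0.07  ]
fc2 [0.2947 0.1834 0.07  ]
(378, 100) [0.361 0.281 0.168]
(390, 100) [0.362 0.297 0.162]
(405, 100) [0.363 0.32  0.148]
(420, 100) [0.364 0.344 0.135]
(435, 100) [0.365 0.371 0.12 ]
(448, 100) [0.366 0.396 0.105]
(378, 150) [0.419 0.282 0.169]
(390, 150) [0.421 0.3   0.16 ]
(405, 150) [0.425 0.324 0.146]
(420, 150) [0.428 0.351 0.128]
(435, 150) [0.432 0.38  0.111]
(448, 150) [0.436 0.407 0.095]
(378, 180) [0.457 0.283 0.167]
(390, 180) [0.46  0.302 0.157]
(405, 180) [0.465 0.326 0.144]
(420, 180) [0.471 0.355 0.125]
(435, 180) [0.476 0.385 0.107]
(448, 180) [ 0.505  0.462 -0.   ]
[-0.01588312 -0.84023635  0.42911658] 0.6988863640336397 88.91705771719707
```

Call:
apply_moves --series '[[[0.5,24,0,0],[0.5,24,0,0],[0.5,24,-15,0],[0.5,24,-20,0],[0.5,24,-25,0],[0.5,24,-25,0],[0,0,-25,0],[0,0,-25,0],[0,0,-20,0],[0,0,-15,0],[0,0,-5,0],[0,0,0,0],[0,0,0,0]]]'

```text
time_s: 4.07
ee_pos: [0.4484, 0.3107, 0.2017]
tcp_rot: [0.035, 0.999, 0.0, 0.0]
wrist_force: [-0.1, 0.7, 1.1]
width: -0.0
finger_force: 0.0
```

Call:
apply_moves --series '[[[0,0,-4,0],[0,0,-4,0],[0,0,-4,0],[0,0,-4,0],[0,0,-4,0],[0,0,-3,0],[0,0,-3,0],[0,-1,-3,0],[0,-1,-3,0],[0,-1.5,-3,0],[0,-1.5,-3,0],[0,-1.5,-3,0]]]'

```text
time_s: 5.07
ee_pos: [0.4477, 0.3044, 0.1595]
tcp_rot: [0.035, 0.999, -0.0, -0.0]
wrist_force: [-0.2, 0.5, 0.2]
width: 0.002
finger_force: 0.0
```

Run:
```python
from h import *
print(r.get_obs()['wrist_force'])
p,d,i=cam('scene'); np.savez('s1.npz',p=p,d=d)
P=cloud(i,d); e=r.get_obs()['ee_pos']; print(proj(i,[e,e-[0,0,.008]]))
cv2.imwrite('pics/s1.png',cv2.resize(p[170:310,170:320],None,fx=5,fy=4.2*5/4.2,interpolation=cv2.INTER_CUBIC)[:590,:,::-1])
```

```text
[-0.20211563  0.46289221  0.20099562]
[[227.35023383 222.0760568 ]
 [227.47790964 224.053958  ]]
```

View pics/s1.png

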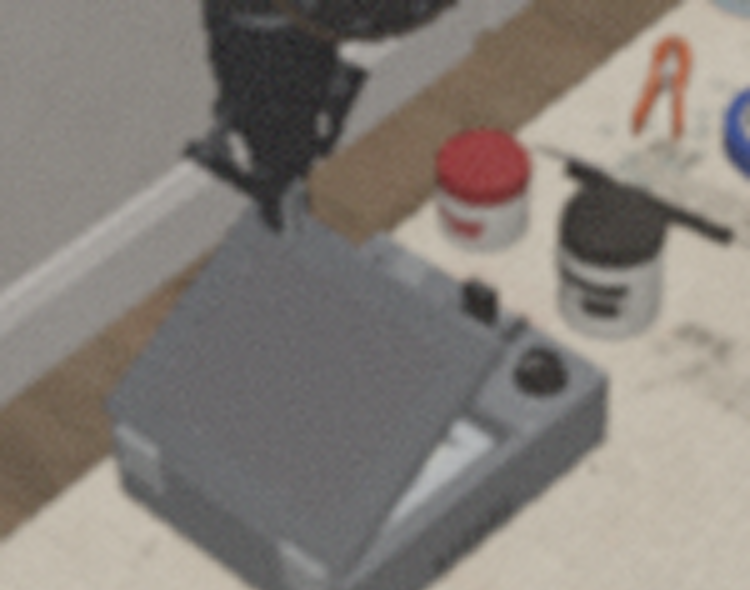

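The fingertip (crop (285,228)) is at or just above the lid surface, which is still open about half a radian. I'll continue down in small steps.

Call:
apply_moves --series '[[[0,-0.5,-3,0],[0,-0.5,-3,0],[0,-1,-3,0],[0,-1,-3,0],[0,-1,-3,0]]]'

```text
time_s: 5.53
ee_pos: [0.4477, 0.3005, 0.1445]
tcp_rot: [0.035, 0.999, -0.0, -0.0]
wrist_force: [-0.5, -0.8, 0.9]
width: -0.003
finger_force: 0.0
```

```bash
cat > lid.py <<'E'
from h import *
def lid():
    p,d,i=cam('scene'); P=cloud(i,d).reshape(-1,3)
    u=P-[.400,.296,0]; ux=u@[.06,.998,0]; uy=u@[-.998,.06,0]
    m=(abs(uy+0)<75)&(ux>0)&(ux<100)&(P[:,2]>.06)&(P[:,2]<.25)&(uy>-20)
    for _ in range(3):
        c=np.polyfit(ux[m],P[m,2],1); m&=abs(np.polyval(c,ux)-P[:,2])<.006
    return np.arctan(-c[0]), np.polyval(c,-.029), m.sum(), np.polyval(c,.121)
E
sed -i 's/<75/<.075/;s/ux>0)/ux>.02)/;s/<100)/<.1)/;s/>-20)/>-.02)/' lid.py
python3 -c "
from lid import *
print(lid(),r.get_obs()['wrist_force'])"
```

```text
(np.float64(0.5324263213057499), np.float64(0.181384414295155), np.int64(826), np.float64(0.0930072742799528)) [-0.27475789 -0.16290079 -0.71668134]
```

Run:
```python
from h import *
print(r.tip_extent)
o=r.get_obs(); e=o['ee_pos']
p,d,i=cam('scene'); w,dw,iw=cam('wrist')
def ann(p,i,x0,x1,y0,y1,f):
    q=cv2.resize(p[y0:y1,x0:x1],None,fx=f,fy=f,interpolation=cv2.INTER_CUBIC)[:,:,::-1].copy()
    pts=proj(i,[e-[0,0,.008],[.448,.263,.089],[.447,.2024,.078],e+[0,0,.03]])
    for k,a in enumerate(pts): cv2.circle(q,tuple(int(v) for v in (a-[x0,y0])*f),4,[(0,0,255),(0,255,0),(255,0,0),(0,255,255)][k],1)
    return q
a=ann(p,i,180,300,170,300,4); b=ann(w,iw,180,310+0,0,420,1.2381)
b=ann(w,iw,160,430,0,420,1.2381)
q=np.hstack([a,cv2.copyMakeBorder(b,0,0,0,0,0)[:520]]) if b.shape[0]>=520 else None
print(a.shape,b.shape); cv2.imwrite('pics/c2.png',q[:, :800])
```

```text
0.008
(520, 480, 3) (520, 334, 3)
```

View pics/c2.png

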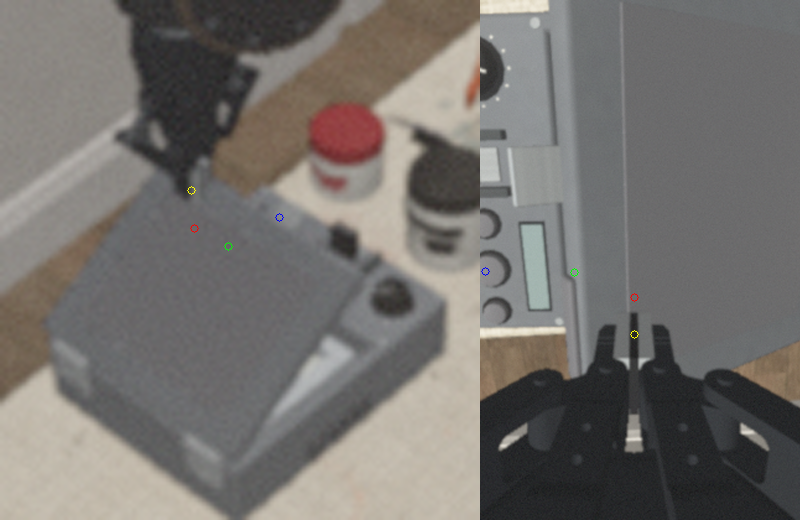

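Run:
```python
from h import *
i=dict(np.load('w1.npz')); e=np.array([.44454,.16691,.37556])
print(proj(i,[e-[0,0,.008],e,e+[0,0,.011],e+[0,0,.03]]))
P=cloud(i,i['d'])
for row in range(246,300,4): print(row,P[row,276].round(3),P[row,284].round(3),P[row,292].round(3))
```

```text
[[285.42037884 241.06429904]
 [285.47260474 246.42508655]
 [285.55189416 254.56782486]
 [285.71395249 271.22565261]]
246 [ 0.996  0.087 -0.848] [ 1.     0.127 -0.851] [ 1.003  0.166 -0.853]
250 [ 1.019  0.085 -0.851] [ 1.022  0.125 -0.852] [ 1.025  0.165 -0.852]
254 [0.435 0.163 0.405] [0.435 0.167 0.406] [0.435 0.171 0.406]
258 [0.434 0.163 0.411] [0.434 0.167 0.411] [0.435 0.171 0.41 ]
262 [0.434 0.163 0.415] [0.435 0.167 0.415] [0.435 0.17  0.415]
266 [0.435 0.163 0.418] [0.435 0.167 0.418] [0.435 0.17  0.419]
270 [0.434 0.163 0.423] [0.435 0.167 0.422] [0.435 0.17  0.422]
274 [0.434 0.163 0.426] [0.435 0.167 0.425] [0.434 0.17  0.426]
278 [0.435 0.163 0.428] [0.434 0.167 0.43 ] [0.435 0.17  0.429]
282 [0.434 0.163 0.432] [0.434 0.167 0.433] [0.435 0.17  0.432]
286 [0.435 0.164 0.435] [0.435 0.167 0.435] [0.434 0.17  0.436]
290 [0.434 0.164 0.439] [0.434 0.167 0.439] [0.435 0.17  0.437]
294 [0.432 0.164 0.444] [0.437 0.167 0.438] [0.434 0.17  0.443]
298 [0.433 0.164 0.447] [0.439 0.166 0.437] [0.433 0.17  0.446]
```

Both views show the real tip about 27 mm above the reported TCP instead of 8 mm below it. That explains why there's no contact yet, so I'll shift the plan to match.

Call:
apply_moves --series '[[[0,4,0,0],[0,5,0,0],[0,4,0,0],[0,0,-3,0],[0,0,-3,0],[0,0,-3,0],[0,-1,-3,0],[0,-1,-3,0]]]'

```text
time_s: 6.35
ee_pos: [0.4477, 0.3113, 0.1294]
tcp_rot: [0.035, 0.999, -0.0, -0.0]
wrist_force: [-0.9, -0.4, 3.3]
width: 0.001
finger_force: 1.3
```

Call:
apply_moves --series '[[[0,-1.5,-3,0],[0,-1.5,-3,0],[0,-1.5,-3,0],[0,-1.4,-3,0],[0,-1.4,-3,0],[0,-1.3,-3,0],[0,-1.3,-3,0],[0,-1.2,-3,0],[0,-1.2,-3,0],[0,-1,-3,0]]]'

```text
time_s: 7.18
ee_pos: [0.4477, 0.2981, 0.0994]
tcp_rot: [0.035, 0.999, -0.0, -0.0]
wrist_force: [-0.5, -0.0, 2.2]
width: -0.001
finger_force: 1.2
```

```bash
python3 -c "
from lid import *
print(lid(),r.get_obs()['wrist_force'])"
```

```text
(np.float64(0.288600042232693), np.float64(0.1348750047581842), np.int64(756), np.float64(0.09034168506279963)) [ 0.87237717 -1.43604285  1.37093302]
```

Working as expected (0.53 → 0.29 rad). Continuing, slowing toward the end.

Call:
apply_moves --series '[[[0,-1,-3,0],[0,-1,-3,0],[0,-1,-3,0],[0,-1,-3,0],[0,-0.8,-3,0],[0,-0.6,-3,0],[0,-0.5,-3,0],[0,-0.5,-2,0],[0,-0.5,-2,0],[0,-0.5,-2,0],[0,0,-2,0],[0,0,-2,0]]]'

```text
time_s: 8.23
ee_pos: [0.4477, 0.2908, 0.0686]
tcp_rot: [0.035, 0.999, -0.0, -0.0]
wrist_force: [-0.4, -1.0, 2.9]
width: 0.002
finger_force: 1.1
```

```bash
python3 -c "
from lid import *
print(lid(),r.get_obs()['wrist_force'])"
```

```text
(np.float64(0.07992445319291541), np.float64(0.09997654432074721), np.int64(578), np.float64(0.08796228340204618)) [ 1.23392029 -0.55373388  0.59260741]
```

Call:
apply_moves --series '[[[0,0,-1.5,0],[0,0,-1.5,0],[0,0,-1.5,0],[0,0,-1,0],[0,0,-1,0],[0,0,0,0]]]'

```text
time_s: 8.78
ee_pos: [0.4478, 0.2909, 0.0625]
tcp_rot: [0.035, 0.999, -0.0, 0.0]
wrist_force: [-1.2, -1.7, 4.0]
width: 0.003
finger_force: 2.2
```

Call:
apply_moves --series '[[[0,0,-1,0],[0,0,-1,0],[0,0,0,0]]]'

```text
time_s: 9.03
ee_pos: [0.4479, 0.2909, 0.0623]
tcp_rot: [0.035, 0.999, 0.0, 0.0]
wrist_force: [-7.0, -5.5, 22.1]
width: -0.0
finger_force: 11.0
```

Lid hit its firm stop (22 N at the tip height expected for shut). Lifting off and going in front of the catch knob.

Call:
apply_moves --series '[[[0,0,2,0],[0,0,6,0],[0,0,20,0],[0,0,30,0],[0,0,34,0],[-12,-21,0,0],[-12,-21,0,0],[-12,-21,0,0],[-12,-21,0,0],[-12,-21,0,0],[-11,-21,0,0],[0,0,0,0],[0,0,0,0]]]'

```text
time_s: 10.12
ee_pos: [0.3765, 0.1645, 0.1528]
tcp_rot: [0.035, 0.999, 0.001, 0.0]
wrist_force: [0.1, 0.1, 0.7]
width: 0.0
finger_force: 0.0
```

```bash
cat > v.py <<'E'
from lid import *
import sys
o=r.get_obs(); e=o['ee_pos']; print(e,o['wrist_force']); print(lid())
w,d,i=cam('wrist'); np.savez('w2.npz',p=w,d=d,**{k:np.array(v) for k,v in i.items()})
q=w[:,:,::-1].copy()
cv2.imwrite(sys.argv[1],q)
print('knob,start px',proj(i,[[.3788,.205,.11],[.447,.2024,.078]]))
E
python3 v.py pics/w2.png
```

```text
[0.37653741 0.16450598 0.15280056] [0.14348823 0.09132108 0.7409647 ]
(np.float64(0.00031507435180416635), np.float64(0.08963149944228914), np.int64(631), np.float64(0.08958423828795462))
knob,start px [[338.73677537 220.67034858]
 [330.832746   280.0964431 ]]
```

View pics/w2.png

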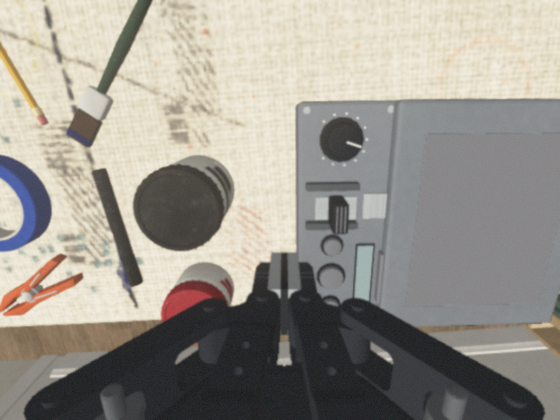

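Wrist view: lid flat shut (0.000 rad measured), knob top about (341,225), start key (331,275). Lowering in front of the knob.

Call:
apply_moves --series '[[[0,0,-20,0],[0,0,-20,0],[0,0,-20,0],[0,0,-14,0],[0,0,-9,0],[0,0,-4,0],[0,0,0,0],[0,5,0,0],[0,5,0,0],[0.3,3,0,0],[0.2,2,0,0],[0.2,2,0,0],[0,0,0,0]]]'

```text
time_s: 11.3
ee_pos: [0.3776, 0.1825, 0.0656]
tcp_rot: [0.035, 0.999, 0.0, 0.0]
wrist_force: [0.2, 0.0, 0.1]
width: -0.002
finger_force: 0.0
```

Call:
apply_moves --series '[[[0.1,2,0,0],[0.1,2,0,0],[0.1,2,0,0],[0.1,2,0,0],[0.1,2,0,0],[0.1,2,0,0],[0.1,2,0,0],[0.1,2,0,0]]]'

```text
time_s: 11.97
ee_pos: [0.3782, 0.198, 0.0653]
tcp_rot: [0.035, 0.999, -0.0, -0.0]
wrist_force: [-0.4, -1.8, 1.1]
width: -0.004
finger_force: 0.8
```

Contact (−1.8 N in y), pushing on gently until the stop.

Call:
apply_moves --series '[[[0.1,2,0,0],[0.1,2,0,0],[0.1,1.5,0,0],[0.1,1.5,0,0],[0.1,1.5,0,0],[0.1,1.5,0,0]]]'

```text
time_s: 12.47
ee_pos: [0.3788, 0.2079, 0.0653]
tcp_rot: [0.035, 0.999, -0.0, -0.0]
wrist_force: [-0.6, -5.2, 2.8]
width: -0.0
finger_force: 2.9
```

Call:
apply_moves --series '[[[0.1,1.5,0,0],[0.1,1.5,0,0],[0.1,1,0,0],[0,0,0,0]]]'

```text
time_s: 12.8
ee_pos: [0.3784, 0.2082, 0.0652]
tcp_rot: [0.035, 0.999, -0.003, -0.001]
wrist_force: [3.9, -15.9, 10.1]
width: -0.004
finger_force: 8.1
```

Firm stop at the expected travel. Back off, rise, move near the start key and check.

Call:
apply_moves --series '[[[0,-4,0,0],[0,-6,0,0],[0,-8,0,0],[0,0,15,0],[0,0,25,0],[0,0,30,0],[0,0,30,0],[0,0,0,0],[0,0,0,0]]]'

```text
time_s: 13.55
ee_pos: [0.3799, 0.1949, 0.1669]
tcp_rot: [0.035, 0.999, 0.002, 0.001]
wrist_force: [-1.4, 0.5, -0.6]
width: -0.002
finger_force: 0.0
```

```bash
python3 v.py pics/w3.png
python3 - <<'E'
from h import *
i=dict(np.load('w2.npz')); p=i['p']
s=proj(i,[[.447,.2024,.078]])[0]; x0,y0=(s-[70,90]).astype(int)
q=cv2.resize(p[y0:y0+130,x0:x0+130],None,fx=4,fy=4,interpolation=cv2.INTER_CUBIC)
cv2.imwrite('pics/w3c.png',q[:,:,::-1]); print(x0,y0)
E
```

```text
[0.37991956 0.1948961  0.16694788] [-1.44022249  0.45230209 -0.57090395]
(np.float64(0.0077191206204251855), np.float64(0.09015018808689938), np.int64(639), np.float64(0.08899229699616563))
knob,start px [[299.44659702 215.92735802]
 [298.97428121 273.89100799]]
228 183
```

View pics/w3c.png

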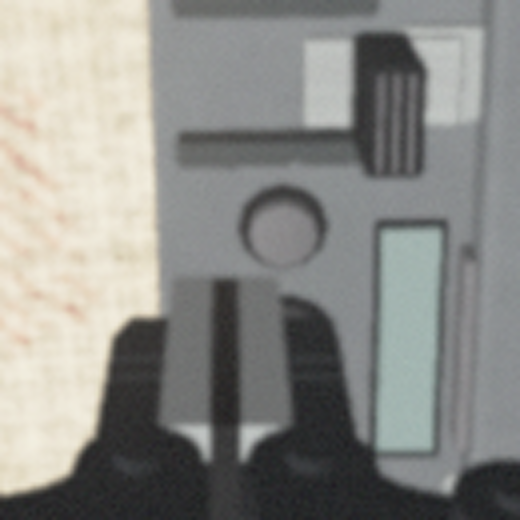

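The catch plate now reaches to the lid's edge and the knob (398,122) has moved rearward; the stop key is at (284,230). Checking the numbers.

Run:
```python
from h import *
i=dict(np.load('w2.npz')); f=lambda u,v:(228+u/4-.4,183+v/4-.4)
print('knob',plane(i,[f(398,122)],.11),'stop',plane(i,[f(284,232)],.078))
P=cloud(i,i['d']); t=P[272-16:290,:]; 
m=P[250:300,270:295].reshape(-1,3); print('fingertip z min',np.sort(m[m[:,2]>.12][:,2])[:5])
```

```text
knob [[0.37799699 0.22626207 0.11      ]] stop [[0.4132097  0.20391024 0.078     ]]
fingertip z min [0.19329032 0.19359306 0.19369703 0.19390993 0.19394504]
```

Call:
apply_moves --series '[[[13,1.5,0,0],[13,1.5,0,0],[13,1.5,0,0],[13,1.5,0,0],[13.5,1.5,0,0],[0,0,-20,0],[0,0,-25,0],[0,0,-25,0],[0,0,-20,0],[0,0,-12,0],[0,0,-6,0],[0,0,0,0],[0,0,0,0]]]'

```text
time_s: 14.73
ee_pos: [0.4453, 0.2014, 0.0573]
tcp_rot: [0.035, 0.999, -0.0, -0.0]
wrist_force: [0.0, 0.7, -0.3]
width: 0.001
finger_force: 0.0
```

Call:
apply_moves --series '[[[0,0,-1.5,0],[0,0,-1.5,0],[0,0,-1,0],[0,0,-1,0],[0,0,-1,0],[0,0,-1,0],[0,0,0,0]]]'

```text
time_s: 15.32
ee_pos: [0.4448, 0.2016, 0.0505]
tcp_rot: [0.035, 0.999, 0.0, 0.0]
wrist_force: [0.0, 0.7, 2.1]
width: -0.0
finger_force: 1.1
```

Call:
apply_moves --series '[[[0,0,-1,0],[0,0,-1,0],[0,0,-1,0],[0,0,0,0]]]'

```text
time_s: 15.65
ee_pos: [0.4449, 0.2017, 0.0479]
tcp_rot: [0.035, 0.999, 0.0, 0.0]
wrist_force: [-2.9, -0.2, 11.1]
width: 0.003
finger_force: 4.9
```

Bottomed out (11 N > 4.5 N). Withdrawing.

Call:
apply_moves --series '[[[0,0,2,0],[0,0,4,0],[0,0,10,0],[0,0,20,0],[0,0,30,0],[0,0,30,0],[0,0,30,0],[0,-10,30,0],[0,-20,20,0],[0,-20,0,0],[0,0,0,0],[0,0,0,0]]]'

```text
time_s: 16.65
ee_pos: [0.4443, 0.1506, 0.2235]
tcp_rot: [0.036, 0.999, 0.0, -0.0]
wrist_force: [0.4, -0.2, -1.0]
width: -0.002
finger_force: 0.0
```

```bash
python3 v.py pics/w4.png
```

```text
[0.44428515 0.15056451 0.22345832] [ 0.4009672  -0.22746914 -0.98455976]
(np.float64(0.014823062901341803), np.float64(0.09076417658915135), np.int64(643), np.float64(0.08854055429110005))
knob,start px [[340.09350328 121.52338843]
 [333.3572514  188.12022379]]
```

View pics/w4.png

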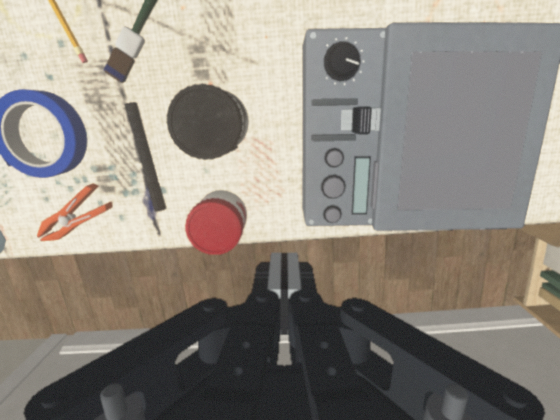

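The final view shows the lid shut, the catch home (362,120), the keys up and the dial unchanged. I'll re-check the lid angle for noise.

Run:
```python
from lid import *
print([round(float(lid()[0]),4) for _ in range(6)])
i=dict(np.load('w2.npz')); P=cloud(i,i['d'])
for u in (400,430,460,500): print(u,np.median(P[60:200,u-8:u+8,2]).round(4))
```

```text
[0.0052, 0.0012, 0.0017, 0.0089, 0.0057, 0.0072]
400 0.0871
430 0.0879
460 0.0879
500 0.0879
```

Noise only; the lid is flat at 88 mm. Handing in.

```bash
python3 -c "
from cell import r
print(r.job_done())"
```

```text
the job is handed in; nothing more can be done
None
```

The job is handed in: I shut the lid, pushed the catch fully home, then pressed the start key to its stop and withdrew, leaving everything else untouched as far as the last picture shows, in about 17 s; no verdict was returned.

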